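# Scoop fence insulators into the job pot and cover it

## Task

Pack a pot for the fence repair: pick up the scoop and use it, not your fingers, to shift at least three of the porcelain insulators from the tray into the steel pot; the ones not moved stay in the tray, with none spilled. Then lay the scoop down flat on the bench and set the loose cover on the pot, knob up, so that it sits level on the rim with its boss inside the mouth. Leave everything else on the bench where it is.

Things in the scene. Friction and masses are not known exactly. Their poses are not given: they have to be found in the camera images.
- tray: Open grey steel tray, fixed, outside 270 x 134 x 46 high, walls 6, floor 6 thick. Origin: centre of the underside; x along its length. At the start the five insulators lie in the -x half of it; the rest, toward its +x end, is bare floor.
- scoop: Aluminium scoop, black raised bar handle, 206 long, 0.16 kg, flat on the bench. Pan 108 long (x -54 to 54), 106 wide, floor 2, open at +x; side walls 40 high at the rear, 24 in front, rear wall 42. Handle: bar 20 wide (y), 22 high, 100 long (x -152 to -52), centre line 85 above the underside. Origin: centre of the pan's underside; x to the lip, z up.
- scoop_grip (a point): middle of the scoop's handle, at x = -100, z = 85 of the scoop
- scoop_lip (a point): middle of the scoop's front lip, at x = 54, z = 0 of the scoop
- pot: Round open steel pot, fixed to the bench, 150 outside diameter, 100 high, wall 4 (mouth 142 wide), floor 5 thick. Origin: centre of the underside.
- pot_rim (a point): centre of the pot's mouth, level with the rim, 100 above the bench
- cover: Loose round steel cover: disc 158 wide, 4 thick; under it a boss 126 wide, 8 deep, that fits loosely in the pot's mouth; on it a black knob 30 wide, from 14 to 40 above the disc's underside. Origin: centre of the disc's underside (the face that sits on the rim), z up. Starts knob up on the bench on its boss. About 0.22 kg.
- cover_knob (a point): middle of the cover's knob, 27 above the cover's origin
- egg1: White porcelain egg insulator, rounded like a short capsule, 32 diameter x 46 long, about 60 g, glazed and slippery; one of five alike, lying in the tray. Origin: its centre; x along its length.
- egg2: White porcelain egg insulator, rounded like a short capsule, 32 diameter x 46 long, about 60 g, glazed and slippery; one of five alike, lying in the tray. Origin: its centre; x along its length.
- egg3: White porcelain egg insulator, rounded like a short capsule, 32 diameter x 46 long, about 60 g, glazed and slippery; one of five alike, lying in the tray. Origin: its centre; x along its length.
- egg4: White porcelain egg insulator, rounded like a short capsule, 32 diameter x 46 long, about 60 g, glazed and slippery; one of five alike, lying in the tray. Origin: its centre; x along its length.
- egg5: White porcelain egg insulator, rounded like a short capsule, 32 diameter x 46 long, about 60 g, glazed and slippery; one of five alike, lying in the tray. Origin: its centre; x along its length.
- pliers: Bystander: black insulated pliers lying on the bench, about 185 long, 70 wide, 22 high; origin under the middle.
- socket: Bystander: small white ceramic bulb socket, a cup 56 wide and 45 high; origin at the centre of the underside.
- tape: Bystander: roll of black tape lying flat, a ring 92 wide and 24 high; origin at the centre of the underside.
- jar: Bystander: glass jar with steel cap, 72 wide and 90 high; origin at the centre of the underside.
- driver: Bystander: screwdriver, 190 long, lying on the bench.
Mind the look-alikes: they are no part of the job. Leave any blue look-alike of the egg5 alone. What is shaped like the egg2 but purple is not meant.

How it is judged:
By the outcome, as a careful person would: the job done as asked, in the order asked, and still so for the second after the job is handed in, with the robot touching nothing.
It also fails if it takes over 70 s, if anything falls off the work surface, if the arm or the gripper's body presses on something with over 40 N, if the wrist force passes 120 N, or if a joint passes its speed limit or range.

## Robot

A 6-joint arm with a two-finger parallel gripper is mounted at the origin on the work surface. World frame = base frame: x ahead of the robot, y to its left, z up, the work surface at z = 0. Lengths are in m, angles in rad, forces in N, time in s.
With the tool pointing down it reaches from about 0.35 to 0.8 m from the base axis. Payload 7.3 kg.
Tool frame: the origin (TCP) lies between the finger pads; the fingertips stand 25 mm ahead of it and the grasp point (between the pads) lies 6 mm ahead of it (r.tip_extent is the distance from the TCP to the fingertips, in m); z points along the fingers, y is the line along which they close (so a half turn about z gives the same grasp; the last joint's range is limited). The gripper opens to 85 mm and grips with 20 to 120 N. Pads are 22 mm wide; open, the fingers measure 114 mm over their backs; the gripper's body (76 mm by 85 mm) begins 54 mm behind the grasp point. The pads swing forward as they close: fully open they stand 13 mm farther back than shut.
Start: joints at [-1.433, 0.342, 1.524, -0, 1.275, -0.146], TCP at [0.147, -0.504, 0.256] pointing down, gripper open.
Joint ranges: [-2.53, 2.53], [-0.77, 2.02], [0.04, 2.7], [-1, 4.14], [0.28, 2.66], [-3.11, 3.11]. Speed limits (rad/s): [2.57, 2.57, 3.14, 3.14, 3.14, 3.14].

## Interface

Orientations are given as a unit quaternion [x, y, z, w].
In Python, from workcell import r, command_gripper, optics gives the robot as it stands. The module is installed in compiled form; this text tells all that it offers. Calls block until the motion is done:
- r.reach(position, orientation): joint-space move of the TCP to a pose.
- r.move_straight(position, orientation=None, speed=0.15, max_force=None): straight line of the TCP; orientation=None keeps the orientation; speed is the mean speed in m/s. With max_force (N) it stops when the force on the tool has changed by that much, and returns True; else False.
- r.movej(angles): joint-space move.
- command_gripper(opening, force=None): finger opening in m; force is the grip in N (None keeps the last); returns when the fingers have stopped.
- r.hold(seconds).
- r.solve_ik(position, orientation): joint angles nearest the present ones, or None.
- r.read_state(): the state.
- optics.get_image(name): name is "side" or "top" or "wrist"; returns (picture, depth): 420x560x3 uint8, red, green, blue; 420x560 float32, m along the optical axis (not along the pixel's ray), 0 where there is no reading.
- optics.camera_model(name): a dict with "K" (3x3 intrinsics, pixels), "R" (3x3) and "t" (3): a world point X has camera coordinates R X + t; the wrist camera has in their place "tool_from_camera" (4x4, takes a point from camera to tool coordinates, whose origin is the TCP and whose axes are the flange's). Camera axes: x right, y down, z forward; pixel columns grow to the right and rows downward; lengths in m; the calibration is good to about 2 mm. A picture is of the moment at which its call begins: read the wrist's pose just before it. camera_model takes no time and is no camera call.
A pose or a line that the arm cannot do raises r.PlanningError and nothing moves.
- r.finish_job(): hands the job in; it is judged then, once.
The state is a dict: "time_s": time; "joint_positions": joint angles; "dq": joint speeds; "tau": joint torques, N m; "eef_pos": TCP position; "eef_rot": TCP orientation; "contact_force": force on the tool from outside, world axes, zero at the start; "torque": the same for the moment, N m; "grip_width": finger opening in m; "grip_force": force on a finger pad.
Only numpy, scipy, OpenCV 4.12 (cv2) and the standard library are available. Lean on these libraries where they do the work, as an engineer would, in place of code of your own. Each camera call takes 0.05 s, during which the arm holds its last target. There are 200 camera calls.

## Working session

There is one attempt and no reset: what is moved stays moved. The work goes in short steps, each a Python script; the robot and the scene stay as the last script left them, time stands still between calls to the robot, and variables do not carry over. Pictures are saved under pics/ and viewed, at most 10 in all, crops included, and the job is handed in when it is done.

```bash
mkdir -p pics; ls
python3 - <<'E'
from workcell import r, optics
import numpy as np, cv2
for n in ("top","side"):
    p,d=optics.get_image(n); m=optics.camera_model(n)
    np.savez(f"{n}.npz",p=p,d=d,**m)
    cv2.imwrite(f"pics/{n}.png",p[:,:,::-1])
    print(n,m["K"].round(1).tolist(),(-m["R"].T@m["t"]).round(3),m["R"].round(2).tolist())
E
```

```text
pics
top [[488.0, 0.0, 277.1], [0.0, 488.0, 209.9], [0.0, 0.0, 1.0]] [ 0.319 -0.026  1.403] [[0.01, -1.0, 0.0], [-0.99, -0.01, -0.14], [0.14, -0.0, -0.99]]
side [[515.7, 0.0, 280.3], [0.0, 515.7, 204.3], [0.0, 0.0, 1.0]] [ 0.106 -0.652  1.028] [[0.85, -0.52, 0.01], [-0.4, -0.67, -0.62], [0.33, 0.53, -0.78]]
```

View pics/top.png

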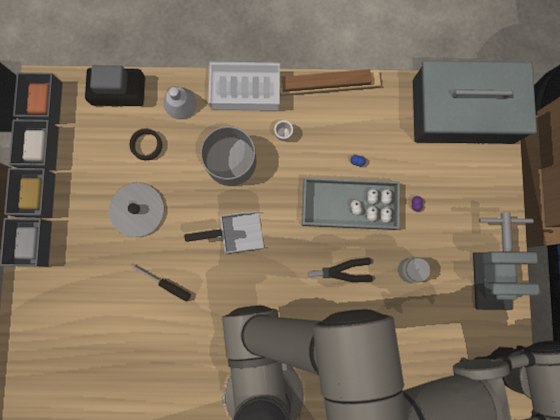

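View pics/side.png

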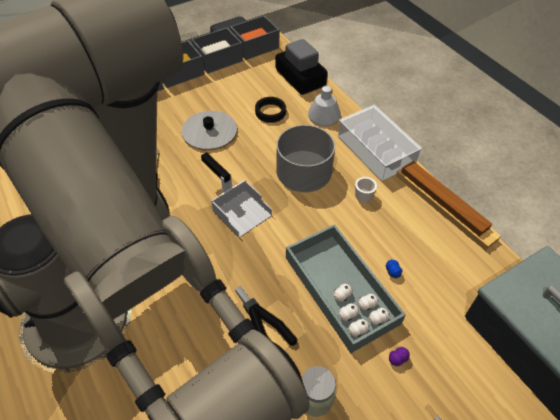

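Both pictures show the same layout, and these top-picture pixels matter:
- Tray spans (303–400, 180–229), with the eggs at its right end.
- Scoop pan is at (243,232), with the handle to the left and the lip to the right.
- Pot is at (229,157).
- Cover is at (136,209).
- The blue and purple look-alikes are outside the tray.

Next I'll measure with depth.

```bash
cat > h.py <<'E'
import numpy as np, cv2
from scipy.spatial.transform import Rotation as Ro
def cloud(n):
    f=np.load(n+".npz"); K,R,t,d=f["K"],f["R"],f["t"],f["d"]
    v,u=np.mgrid[:420,:560]; c=np.stack([(u-K[0,2])/K[0,0]*d,(v-K[1,2])/K[1,1]*d,d],-1)
    return (c-t)@R, f["p"].astype(int), d>0
def circ(P):
    for _ in range(4):
        s=np.linalg.lstsq(np.c_[2*P,np.ones(len(P))],(P**2).sum(1),rcond=None)[0]
        rad=np.sqrt(s[2]+s[:2]@s[:2]); e=abs(np.hypot(*(P-s[:2]).T)-rad); P=P[e<max(2*np.median(e),.002)]
    return s[:2].round(4),round(rad,4),len(P)
E
python3 - <<'E'
from h import *
def rect(m):
    c,s,a=cv2.minAreaRect((m*1000).astype(np.float32)); return np.round(c,1),np.round(s,1),round(a,2)
for n,box in (("top",dict(bench=(300,400,300,370),tray=(298,175,405,234),pot=(195,120,262,190),cover=(105,178,170,240),scoop=(180,205,270,258))),
  ("side",dict(bench=(150,90,180,110),tray=(282,222,408,352),pot=(270,120,340,192),cover=(178,105,242,152),scoop=(196,148,276,238)))):
    X,p,ok=cloud(n)
    def sub(b): 
        u0,v0,u1,v1=box[b]; m=ok[v0:v1,u0:u1]; return X[v0:v1,u0:u1][m],p[v0:v1,u0:u1][m]
    print(n,"bench z",np.median(sub("bench")[0][:,2]) if n=="side" else np.median(X[240:260,280:300,2]))
    q,_=sub("tray"); z=q[:,2]; print("tray",rect(q[(z>.038)&(z<.052)][:,:2]), "floor",np.percentile(z[(z<.02)],[10,50,90]).round(4))
    q,_=sub("pot"); z=q[:,2]; print("pot",circ(q[(z>.094)&(z<.106)][:,:2]))
    q,c=sub("cover"); z=q[:,2]; k=(z>.03)&(c.max(1)<70)
    m=(z>.007)&(z<.018); mm=q[m][:,:2]; h=cv2.convexHull((mm*1000).astype(np.float32))[:,0]/1000.
    print("cover minenc",cv2.minEnclosingCircle((mm*1000).astype(np.float32)),"knob",q[k].mean(0).round(4),z[k].max(),k.sum())
    q,c=sub("scoop"); z=q[:,2]; k=(z>.08)
    print("handle",rect(q[k][:,:2]),z[k].max()); k=(z>.018)&(z<.05); print("panwalls",rect(q[k][:,:2]))
    b=(z>.012)&(z<.05)
    # eggs
    q,c=sub("tray"); e=(q[:,2]>.02)&(c.min(1)>130)&(q[:,2]<.045); 
    print("eggs extent",q[e].min(0).round(3),q[e].max(0).round(3),e.sum())
E
```

```text
top bench z 0.0013208825896814378
tray (array([ 534.4, -238.8]), array([270.7, 135.4]), 88.26) floor [-0.0001  0.006   0.0111]
pot (array([0.6595, 0.1069]), np.float64(0.0726), 247)
cover minenc ((513.2781982421875, 370.3606262207031), 114.59054565429688) knob [0.5093 0.3728 0.047 ] 0.060688441567064016 95
handle (array([434.8, 168.4]), array([24. , 98.9]), 7.78) 0.10467586832293603
panwalls (array([448.9,  74.5]), array([106.5, 112.2]), 9.11)
eggs extent [ 0.484 -0.352  0.021] [ 0.577 -0.24   0.045] 554
side bench z -0.0008423929168981125
tray (array([ 533.4, -237.6]), array([273.3, 137.8]), 88.15) floor [-0.0037 -0.0002  0.0072]
pot (array([0.6588, 0.1068]), np.float64(0.0726), 213)
cover minenc ((499.0610046386719, 390.845458984375), 99.59166717529297) knob [0.508  0.3696 0.0422] 0.04962515319383964 90
handle (array([334.7, -84.6]), array([637.5,  64.9]), 68.82) 0.621360566813853
panwalls (array([447.7,  74.3]), array([108.4, 117.6]), 9.98)
eggs extent [ 0.466 -0.371  0.021] [ 0.604 -0.101  0.045] 1168
```

```bash
cat >> h.py <<'E'
from workcell import r, command_gripper, optics
TH=np.radians(-91.8); TRAY=np.array([.534,-.238]); POT=np.array([.659,.107])
SC=np.array([.4485,.0744]); SYAW=np.radians(-81.4); COV=np.array([.5085,.371])
G=np.radians(0.); S=1; GX=-.100; GZ=.085
def tool(ref, pos, yaw, pitch=0, g=None, s=None):
    """TCP pose so that scoop point ref (scoop frame) is at pos; pitch>0 = lip down (rad)"""
    g=G if g is None else g; s=S if s is None else s
    Rs=Ro.from_euler("ZY",[yaw,pitch]).as_matrix()
    z=np.array([np.sin(g),0,-np.cos(g)]); y=np.array([0,s,0.]); Rt=np.c_[np.cross(y,z),y,z]
    tcp=np.array([GX,0,GZ])-.006*z
    return np.asarray(pos)+Rs@(tcp-np.asarray(ref)), Ro.from_matrix(Rs@Rt).as_quat()
LIP=[.054,0,0]; REAR=[-.054,0,0]; O=[0,0,0]
def tr(x,y=0,z=.006):  # tray coords -> world (tray +x is opposite the scoop heading)
    d=-np.array([np.cos(TH),np.sin(TH)]); n=np.array([-d[1],d[0]]); return np.r_[TRAY+x*d+y*n,z]
E
python3 - <<'E'
from h import *
D=np.radians
for s in (1,-1):
  for g in (0,15,30,-15,-30):
    k=dict(g=D(g),s=s); f=lambda *a:(lambda q:None if q is None else q.round(1).tolist())(np.array(w) if (w:=r.solve_ik(*tool(*a,**k))) is not None else None)
    print(s,g,"grip",f(O,[*SC,0],SYAW),"tray",f(O,tr(.07),TH),f(LIP,tr(-.124),TH),"up",f(REAR,tr(-.02,0,.12),TH,D(-25)))
    for yw in range(-180,180,30):
      c=np.array([np.cos(D(yw)),np.sin(D(yw))])
      a=[f(LIP,np.r_[POT-.03*c,.10],D(yw),D(p)) for p in (-25,30,45,60)]
      if sum(x is not None for x in a)==4: print("   pour",yw,a[0],a[-1])
E
```

```text
1 0 grip [0.2, 0.5, 1.9, -0.0, 0.8, 0.1] tray [-0.3, 0.6, 1.7, -0.0, 0.9, -0.2] [-0.5, 0.6, 1.6, -0.0, 1.0, -0.5] up [-0.2, 0.5, 1.6, -0.5, 1.0, 0.1]
   pour -90 [0.5, 1.0, 0.8, -0.4, 1.6, 0.5] [-0.3, 0.7, 1.2, 1.0, 1.6, -0.5]
   pour -60 [0.6, 0.7, 1.4, -0.5, 1.1, 0.3] [-0.2, 0.9, 0.8, 0.8, 2.1, -0.6]
   pour -30 [0.5, 0.4, 1.9, -0.6, 0.6, -0.1] [-0.1, 1.2, 0.3, 0.7, 2.6, -0.7]
   pour 60 [-0.5, 0.5, 1.7, 0.6, 0.9, 2.8] [0.3, 1.1, 0.5, -0.9, 2.2, -2.7]
   pour 90 [-0.4, 0.8, 1.2, 0.4, 1.4, 2.6] [0.4, 0.8, 1.0, -1.0, 1.7, -2.7]
1 15 grip [0.4, 0.5, 1.8, -0.3, 0.9, 0.4] tray [-0.1, 0.6, 1.7, -0.3, 0.9, 0.1] [-0.4, 0.6, 1.7, -0.3, 0.8, -0.1] up [-0.1, 0.5, 1.7, -0.8, 1.1, 0.4]
   pour -90 [0.6, 1.1, 0.6, -0.6, 1.8, 0.5] [-0.2, 0.6, 1.2, 0.8, 1.5, -0.3]
   pour -60 [0.7, 0.8, 1.4, -0.8, 1.2, 0.5] [-0.2, 0.8, 0.8, 0.6, 2.0, -0.6]
   pour 30 [-0.5, 0.4, 2.3, 1.4, 0.6, 2.4] [0.1, 1.1, 0.3, -0.4, 2.5, -2.2]
   pour 60 [-0.6, 0.6, 1.8, 0.8, 1.0, 2.5] [0.2, 0.9, 0.6, -0.6, 2.1, -2.6]
1 30 grip [0.5, 0.6, 1.8, -0.6, 1.1, 0.7] tray [0.0, 0.6, 1.7, -0.7, 1.0, 0.5] [-0.3, 0.6, 1.7, -0.7, 0.8, 0.3
[... 2853 characters left out ...]
, 1.0, -0.5, 1.6, 0.2]
-1 -15 grip [0.0, 0.5, 1.9, 0.4, 0.8, 2.8] tray [-0.4, 0.6, 1.6, 0.3, 1.0, 2.6] [-0.6, 0.7, 1.5, 0.2, 1.1, 2.4] up [-0.4, 0.5, 1.6, -0.2, 1.1, 2.9]
   pour -90 [0.4, 0.9, 0.9, -0.2, 1.4, -2.7] [-0.3, 0.8, 1.3, 1.2, 1.7, 2.6]
-1 -30 grip [-0.1, 0.5, 2.0, 0.6, 0.9, 2.4] tray [-0.5, 0.7, 1.6, 0.5, 1.2, 2.4] [-0.7, 0.7, 1.4, 0.4, 1.4, 2.3] up [-0.5, 0.5, 1.5, 0.1, 1.2, 2.6]
   pour -150 [0.1, 1.1, 0.4, 0.0, 1.5, -1.9] [-0.2, 0.6, 2.0, 2.3, 1.2, 1.9]
   pour -120 [0.2, 1.0, 0.7, 0.1, 1.4, -2.4] [-0.4, 0.7, 1.7, 1.7, 1.5, 2.2]
   pour -90 [0.3, 0.8, 1.1, 0.1, 1.2, -2.9] [-0.3, 0.9, 1.3, 1.4, 1.8, 2.5]
   pour -60 [0.3, 0.7, 1.4, 0.1, 1.1, 2.9] [-0.2, 1.1, 0.8, 1.3, 2.3, 2.7]
```

Run:
```python
from h import *
p,q=tool(O,[*SC,0],SYAW)
command_gripper(.06)
r.reach(p+[0,0,.08],q)
r.move_straight(p,speed=.12,max_force=15)
print(r.read_state()["eef_pos"])
w=command_gripper(.0,force=110); s=r.read_state(); print(s["grip_width"],s["grip_force"],s["eef_pos"])
r.move_straight(p+[0,0,.10],speed=.2)
P,Q=tool(O,tr(.07,0,.12),TH)
r.reach(P,Q); r.hold(.2)
s=r.read_state();print(s["time_s"],s["eef_pos"],s["contact_force"],s["torque"],p,P)
for n in ("top","side"):
    a,d=optics.get_image(n); m=optics.camera_model(n); np.savez(f"{n}.npz",p=a,d=d,**m); cv2.imwrite(f"pics/{n}2.png",a[:,:,::-1])
a=np.vstack([cv2.resize(cv2.imread(f"pics/{n}2.png")[v:v+150,u:u+280],None,fx=2,fy=2) for n,u,v in (("top",200,120),("side",170,200))])
cv2.imwrite("pics/c2.png",a)
```

```text
[0.43401471 0.17327082 0.09145705]
0.01853533221518496 107.21769332885742 [0.43374603 0.17339672 0.09163038]
6.2417 [ 0.53916377 -0.06662486  0.21099497] [-0.08743628  0.83307541 -2.15354899] [ 0.07879525 -0.07330501 -0.01610369] [0.43354647 0.17327564 0.091     ] [ 0.53933983 -0.06808388  0.211     ]
```

View pics/c2.png

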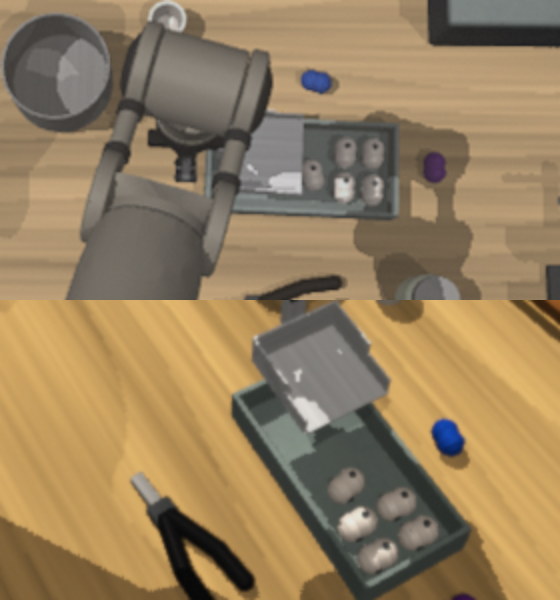

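The scoop is held level over the bare end of the tray, with the lip at about (300,190) in the top half of the crop. The nearest egg is just beyond the lip. I'll measure the pan's actual pose in the grasp.

Run:
```python
from h import *
o=tr(.07,0,.12); Rs=Ro.from_euler("Z",TH).as_matrix()
for n in ("side","top"):
    X,p,ok=cloud(n); L=(X-o)@Rs
    m=ok&(abs(L[...,0])<.075)&(abs(L[...,1])<.07)&(L[...,2]>-.012)&(L[...,2]<.05)
    if n=="top": m&=(L[...,0]>-.0)
    q=L[m]; f=q[abs(q[:,2])<.008]
    c=np.linalg.lstsq(np.c_[f[:,:2],np.ones(len(f))],f[:,2],rcond=None)[0]
    print(n,len(q),"floor plane slope x,y,z0",c.round(4))
    for b in np.arange(-.045,.05,.015):
        s=q[abs(q[:,1]-b)<.0075]; 
        print("  y %.3f xmin %.4f xmax %.4f"%(b,*np.percentile(s[:,0],[.5,99.5])))
    for b in np.arange(0,.05,.015):
        s=q[abs(q[:,0]-b)<.0075]; print("  x %.3f ymin %.4f ymax %.4f"%(b,*np.percentile(s[:,1],[.5,99.5])))
```

```text
side 2848 floor plane slope x,y,z0 [-0.0098 -0.0025 -0.0002]
  y -0.045 xmin -0.0507 xmax 0.0582
  y -0.030 xmin -0.0506 xmax 0.0576
  y -0.015 xmin -0.0583 xmax 0.0568
  y 0.000 xmin -0.0519 xmax 0.0573
  y 0.015 xmin -0.0506 xmax 0.0583
  y 0.030 xmin -0.0496 xmax 0.0575
  y 0.045 xmin -0.0492 xmax 0.0576
  x 0.000 ymin -0.0542 ymax 0.0522
  x 0.015 ymin -0.0541 ymax 0.0528
  x 0.030 ymin -0.0543 ymax 0.0524
  x 0.045 ymin -0.0541 ymax 0.0516
top 888 floor plane slope x,y,z0 [-0.0107  0.0004  0.0026]
  y -0.045 xmin 0.0005 xmax 0.0567
  y -0.030 xmin 0.0004 xmax 0.0561
  y -0.015 xmin 0.0024 xmax 0.0559
  y 0.000 xmin 0.0016 xmax 0.0584
  y 0.015 xmin 0.0016 xmax 0.0582
  y 0.030 xmin 0.0008 xmax 0.0580
  y 0.045 xmin 0.0028 xmax 0.0572
  x 0.000 ymin -0.0526 ymax 0.0526
  x 0.015 ymin -0.0526 ymax 0.0525
  x 0.030 ymin -0.0524 ymax 0.0527
  x 0.045 ymin -0.0526 ymax 0.0538
```

```bash
sed -i 's/GX=-.100/GX=-.1035/' h.py
python3 - <<'E'
from h import *
D=np.radians
P,Q=tool(O,tr(.0695,0,.03),TH,D(0.5)); r.move_straight(P,Q,speed=.15)
P,Q=tool(O,tr(.0695,0,.003),TH,D(0.5)); hit=r.move_straight(P,Q,speed=.03,max_force=6)
z=r.read_state()["eef_pos"][2]; print("touch",hit,z-P[2]+.003,r.read_state()["contact_force"])
zs=z-P[2]+.003
P,Q=tool(O,tr(-.0725,0,zs+.0007),TH,D(0.5)); 
hit=r.move_straight(P,Q,speed=.08,max_force=30)
s=r.read_state(); print("slide",hit,(s["eef_pos"]-P).round(4),s["contact_force"],s["time_s"])
for n in ("top","side"):
    a,d=optics.get_image(n); m=optics.camera_model(n); np.savez(f"{n}.npz",p=a,d=d,**m); cv2.imwrite(f"pics/{n}3.png",a[:,:,::-1])
a=np.vstack([cv2.resize(cv2.imread(f"pics/{n}3.png")[v:v+100,u:u+200],None,fx=3,fy=3) for n,u,v in (("top",260,155),("side",260,250))])
cv2.imwrite("pics/c3.png",a)
E
```

```text
touch True 0.01410582757909638 [-1.73218984  0.48015915  6.43988861]
slide False [0.0001 0.0002 0.0001] [ 0.2996777  -0.36915875 -4.3554699 ] 9.6
```

View pics/c3.png

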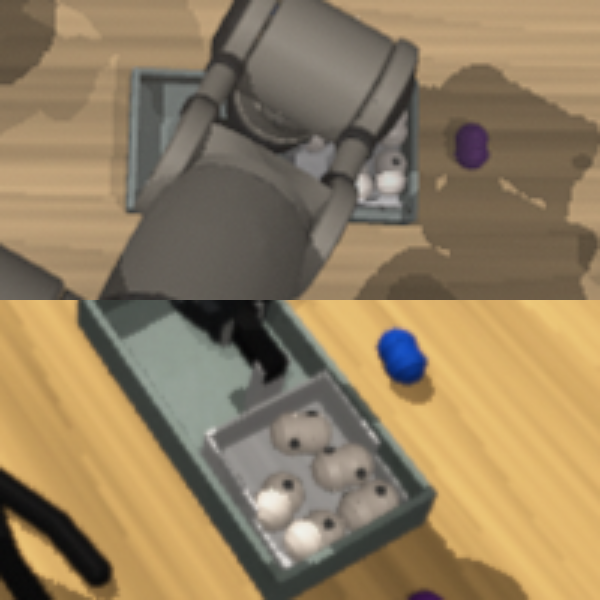

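All five insulators now appear to be inside the pan, seen in the lower crop at (300,430), (345,465), (370,500), (280,500) and (315,535). I'll tilt the lip up, lift and check.

Run:
```python
from h import *
D=np.radians
s=r.read_state(); z0=s["eef_pos"][2]-tool(O,tr(0,0,0),TH,D(.5))[0][2]
rx=-.0725+.054
for a,dz,dx in ((8,.001,.0),(18,.003,.003)):
    P,Q=tool(REAR,tr(rx+dx,0,z0+dz),TH,D(-a)); print(r.move_straight(P,Q,speed=.04,max_force=25))
r.move_straight(tool(REAR,tr(rx+.006,0,.10),TH,D(-18))[0],speed=.12)
r.hold(.2); s=r.read_state(); print(z0,s["contact_force"],s["torque"],s["time_s"])
for n in ("top","side"):
    a,d=optics.get_image(n); m=optics.camera_model(n); np.savez(f"{n}.npz",p=a,d=d,**m); cv2.imwrite(f"pics/{n}4.png",a[:,:,::-1])
cv2.imwrite("pics/c4.png",cv2.resize(cv2.imread("pics/side4.png")[180:380,220:440],None,fx=2.5,fy=2.5))
```

```text
False
False
0.01494047842129649 [ 0.64133164 -1.06692977 -4.84598408] [ 0.86421265  0.01187087 -0.02802863] 11.8917
```

View pics/c4.png

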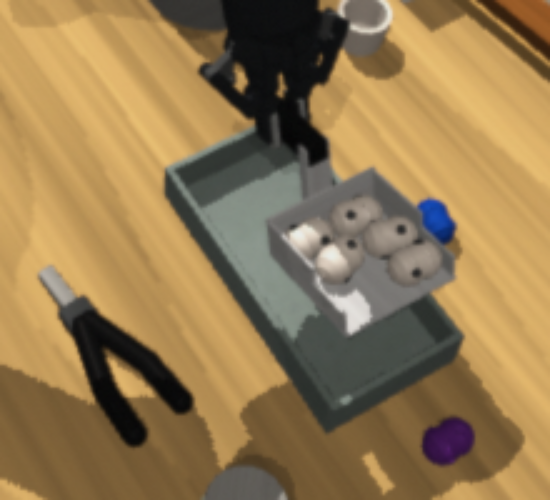

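All five insulators are in the pan and the tray is empty. I'll check the pan's actual pitch in the grasp, because the early touch may have rotated it.

Run:
```python
from h import *
D=np.radians
rp=tr(-.0725+.054+.006,0,.10); Rs=Ro.from_euler("ZY",[TH,D(-18)]).as_matrix()
X,p,ok=cloud("side"); L=(X-rp)@Rs+np.array(REAR)
m=ok&(abs(L[...,0])<.08)&(abs(L[...,1])<.06)&(abs(L[...,2])<.05); q=L[m]
for y in (-.053,.053):
    w=q[(abs(q[:,1]-y)<.006)]; print("wall top", [(b,np.percentile(w[abs(w[:,0]-b)<.008][:,2],97).round(4)) for b in (-.04,-.02,0,.02,.04) if (abs(w[:,0]-b)<.008).sum()>5], w[:,0].max().round(4))
f=q[(abs(q[:,1])<.045)&(q[:,0]>.005)]
for b in (.01,.02,.03,.04,.05,.055,.06): 
    s=f[abs(f[:,0]-b)<.004]; print(b,len(s), np.percentile(s[:,2],[5,20]).round(4) if len(s) else "")
```

```text
wall top [(-0.04, np.float64(0.0362)), (-0.02, np.float64(0.0357)), (0, np.float64(0.0357)), (0.02, np.float64(0.0191)), (0.04, np.float64(0.0189))] 0.0523
wall top [(-0.04, np.float64(0.0346)), (-0.02, np.float64(0.034)), (0, np.float64(0.0343)), (0.02, np.float64(0.0232)), (0.04, np.float64(0.0174))] 0.0518
0.01 309 [-0.0061 -0.0039]
0.02 90 [-0.0073 -0.0061]
0.03 136 [-0.0071 -0.0054]
0.04 223 [-0.0075 -0.006 ]
0.05 219 [-0.0076 -0.0062]
0.055 44 [-0.0076 -0.007 ]
0.06 0
```

```bash
sed -i 's/GZ=.085/GZ=.092/' h.py
python3 - <<'E'
from h import *
D=np.radians
YP=D(-75); c=np.array([np.cos(YP),np.sin(YP)])
A=lambda back,z,p: tool(LIP,np.r_[POT-back*c,z],YP,D(p))
s=r.read_state(); r.move_straight(s["eef_pos"]+[0,0,.08],speed=.15)
P,Q=A(.035,.20,-18); r.move_straight(P,Q,speed=.18)
for b,z,p,v in ((.035,.175,-5,.08),(.035,.14,10,.08),(.033,.115,22,.08),(.033,.105,32,.06),(.033,.103,42,.06)):
    P,Q=A(b,z,p); print(p,r.move_straight(P,Q,speed=v,max_force=20), r.read_state()["contact_force"].round(2))
r.hold(.4); s=r.read_state(); print(s["contact_force"],s["torque"],s["time_s"])
for n in ("side",):
    a,d=optics.get_image(n); cv2.imwrite(f"pics/{n}5.png",a[:,:,::-1])
cv2.imwrite("pics/c5.png",cv2.resize(cv2.imread("pics/side5.png")[60:240,200:400],None,fx=2.5,fy=2.5))
E
```

```text
-5 False [-0.59  0.22 -4.52]
10 False [-0.31  0.25 -3.62]
22 False [-0.18  1.01 -1.77]
32 False [ 0.32  1.08 -1.34]
42 False [-0.2  -0.11 -1.2 ]
[ 0.13187019  0.99542528 -1.88860081] [-0.46788659 -0.07434605  0.04016719] 18.7083
```

View pics/c5.png

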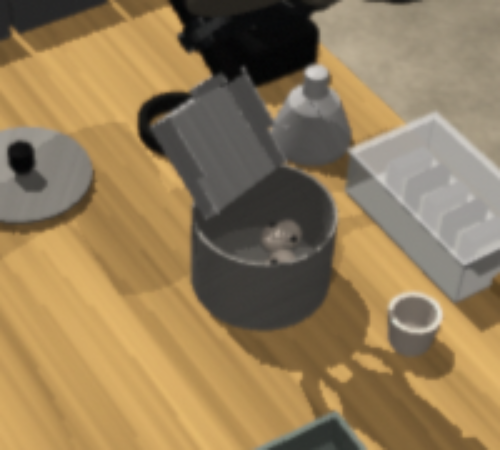

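The scoop is empty, back to its bare weight, and the insulators are in the pot with none visible outside it. Next I'll lay the scoop back at its old spot.

Run:
```python
from h import *
D=np.radians
s=r.read_state(); r.move_straight(s["eef_pos"]+[0,0,.08],speed=.2)
P,Q=tool(O,[*SC,.16],SYAW); 
r.reach(P,Q); r.hold(.2); b=r.read_state()["contact_force"]
r.move_straight(tool(O,[*SC,.03],SYAW)[0],speed=.15)
h=r.move_straight(tool(O,[*SC,-.012],SYAW)[0],speed=.02,max_force=5)
s=r.read_state(); print(h,s["eef_pos"][2]-.098,s["contact_force"]-b,s["torque"])
h=r.move_straight(s["eef_pos"]-[0,0,.008],speed=.015,max_force=12); s=r.read_state(); print(h,s["eef_pos"][2]-.098,s["contact_force"]-b)
command_gripper(.05); r.hold(.2)
r.move_straight(s["eef_pos"]+[0,0,.10],speed=.2)
K=np.r_[COV,.2]; q=Ro.from_euler("XZ",[np.pi,0]).as_quat()
for yaw in (0,30,60,90,-30,-60):
    R_=(Ro.from_euler("Z",D(yaw))*Ro.from_euler("X",np.pi)).as_quat()
    j=r.solve_ik(np.r_[COV,.15],R_); print(yaw,None if j is None else np.round(j,2)[5])
j=r.read_state()["joint_positions"]; print(j.round(2),r.read_state()["time_s"])
# view the cover with the wrist camera
import math
yaw=math.atan2(COV[1],COV[0])
Rq=(Ro.from_euler("Z",SYAW+np.pi)*Ro.from_euler("X",np.pi)).as_quat()
r.reach(np.r_[COV,.28],tool(O,[0,0,0],SYAW)[1])
r.hold(.3); s=r.read_state(); a,d=optics.get_image("wrist"); m=optics.camera_model("wrist")
np.savez("wrist.npz",p=a,d=d,pos=s["eef_pos"],rot=s["eef_rot"],**m); cv2.imwrite("pics/wrist6.png",a[:,:,::-1])
t,_=optics.get_image("top"); cv2.imwrite("pics/top6.png",t[:,:,::-1])
cv2.imwrite("pics/c6.png",np.hstack([cv2.resize(a[:,:,::-1],(400,300)),cv2.resize(t[100:280,100:340,::-1],(400,300))]))
```

```text
True -0.0047274156072950185 [-0.09968028  1.93336478  3.21766721] [-0.47885978 -0.23689346  0.01241293]
True -0.006004635437974942 [-1.01809295  3.0866971   8.298088  ]
0 2.08
30 1.56
60 1.03
90 0.51
-30 2.6
-60 None
[0.22 0.31 1.77 0.   1.06 0.07] 24.5333
```

View pics/c6.png

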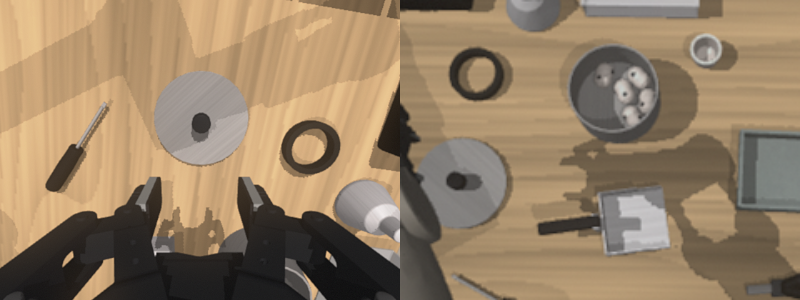

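The left half shows the cover from the wrist at (200,118) with its knob at (200,122). The right half shows all five insulators in the pot and the scoop lying flat on the bench. Now I'll locate the knob precisely.

Run:
```python
from h import *
f=np.load("wrist.npz"); K=f["K"]; d=f["d"]; M=f["tool_from_camera"]; p=f["p"].astype(int)
v,u=np.mgrid[:420,:560]; c=np.stack([(u-K[0,2])/K[0,0]*d,(v-K[1,2])/K[1,1]*d,d],-1)
X=(c@M[:3,:3].T+M[:3,3])@Ro.from_quat(f["rot"]).as_matrix().T+f["pos"]
m=(d>0)&(np.hypot(X[...,0]-COV[0],X[...,1]-COV[1])<.11)&(v<240)
z=X[...,2]; print("bench",np.median(z[m&(z<.006)]))
k=m&(z>.035)&(z<.065); q=X[k]; print("knob",q.mean(0).round(4),np.percentile(q[:,2],[5,50,95]).round(4),k.sum(),"minenc",cv2.minEnclosingCircle((q[:,:2]*1000).astype(np.float32)))
dm=m&(z>.008)&(z<.02); print("disc",cv2.minEnclosingCircle((X[dm][:,:2]*1000).astype(np.float32)),np.median(z[dm]))
```

```text
bench 8.044269046361685e-05
knob [0.511  0.3769 0.0475] [0.0449 0.0478 0.0492] 585 minenc ((511.0682373046875, 375.9394836425781), 14.915631294250488)
disc ((511.15692138671875, 375.79949951171875), 78.90165710449219) 0.012064933235492625
```

Run:
```python
from h import *
C=np.array([.5111,.3759]); q=r.read_state()["eef_rot"]; q=tool(O,[0,0,0],SYAW)[1]
command_gripper(.06)
r.move_straight([*C,.10],q,speed=.2)
print(r.move_straight([*C,.044],q,speed=.08,max_force=10))
command_gripper(0,force=90); s=r.read_state(); print(s["grip_width"],s["eef_pos"])
r.move_straight([*C,.22],q,speed=.2)
r.reach([*POT,.22],q); r.move_straight([*POT,.16],q,speed=.1); r.hold(.2); b=r.read_state()["contact_force"]
h=r.move_straight([*POT,.130],q,speed=.03,max_force=5); s=r.read_state()
print(h,s["eef_pos"],s["contact_force"]-b,s["torque"],s["time_s"])
for n in ("top","side"):
    a,d=optics.get_image(n); m=optics.camera_model(n); np.savez(f"{n}.npz",p=a,d=d,**m); cv2.imwrite(f"pics/{n}7.png",a[:,:,::-1])
cv2.imwrite("pics/c7.png",cv2.resize(cv2.imread("pics/side7.png")[60:240,200:400],None,fx=2.5,fy=2.5))
```

```text
False
0.02771124279867523 [0.51141795 0.37607887 0.04497574]
True [0.6588218  0.10697573 0.13700463] [0.20732507 0.45764345 7.43905476] [-0.01921793  0.00702002 -0.02220731] 32.2917
```

View pics/c7.png

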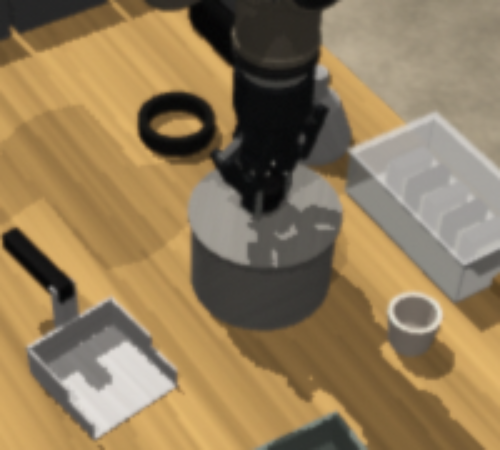

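The cover sits on the rim, centred at about (265,220), and it touched at TCP z = 0.137, as expected for a seated cover. I'll release it, retreat and verify.

Run:
```python
from h import *
command_gripper(.06); r.hold(.2); s=r.read_state()
r.move_straight(s["eef_pos"]+[0,0,.12],speed=.15)
r.movej([-1.433,.342,1.524,0,1.275,-.146]); r.hold(.3)
for n in ("top","side"):
    a,d=optics.get_image(n); m=optics.camera_model(n); np.savez(f"{n}.npz",p=a,d=d,**m); cv2.imwrite(f"pics/{n}8.png",a[:,:,::-1])
    X,p,ok=cloud(n); R=np.hypot(X[...,0]-POT[0],X[...,1]-POT[1]); z=X[...,2]
    m=ok&(R<.09)&(z>.095)&(z<.112); q=X[m]
    c=np.linalg.lstsq(np.c_[q[:,:2]-POT,np.ones(len(q))],q[:,2],rcond=None)[0]
    print(n,"plane",c.round(4),"enc",cv2.minEnclosingCircle((q[:,:2]*1000).astype(np.float32)))
print(r.read_state()["time_s"])
cv2.imwrite("pics/c8.png",cv2.resize(cv2.imread("pics/top8.png")[50:310,90:440],None,fx=2,fy=2))
```

```text
top plane [ 0.0013 -0.0003  0.1057] enc ((660.3309936523438, 105.90925598144531), 79.36439514160156)
side plane [ 1.00e-04 -2.40e-03  1.02e-01] enc ((656.8966674804688, 108.03543090820312), 82.47986602783203)
37.1667
```

View pics/c8.png

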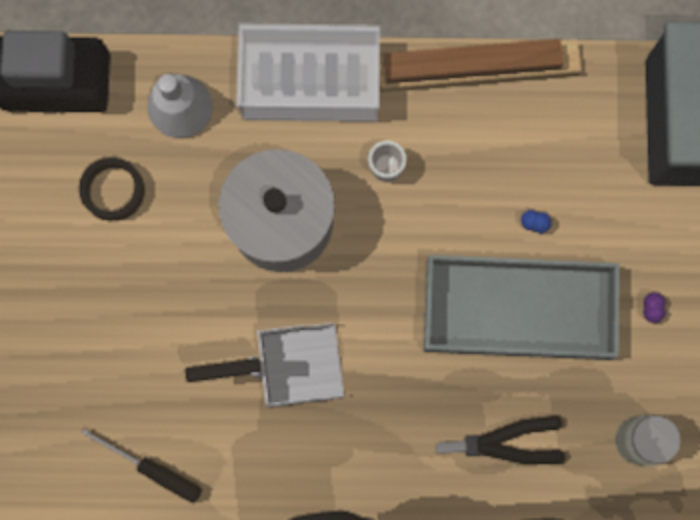

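The cover is level and centred on the pot at (277,208). The tray is empty, nothing has spilled, the scoop lies flat at (300,365), and the bystanders are where they were.

```bash
python3 -c "
from workcell import r
print(r.finish_job())"
```

```text
the job is handed in; nothing more can be done
None
```

I scooped all five insulators into the pot with none spilled, laid the scoop flat on the bench, set the cover knob up and level on the rim, and handed the job in at about 37 s.

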